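# Wind the gauge pump home on the calibration bench

### The arm

A 6-joint arm with a two-finger parallel gripper is mounted at the origin on the work surface. World frame = base frame: x ahead of the robot, y to its left, z up, the work surface at z = 0. Lengths are in m, angles in degrees, forces in N, time in s.
With the tool pointing down it reaches from about 0.15 to 0.775 m from the base axis. Payload 6.1 kg.
Tool frame: the origin (TCP) lies midway between the tips of the shut fingers; the grasp point (between the pads) lies bot.tcp_to_grasp behind it (bot.tcp_to_grasp is the distance from the TCP to the grasp point, in m); z points along the fingers, y is the line along which they close (so a half turn about z gives the same grasp; the last joint's range is limited). The gripper opens to 85 mm and grips with 20 to 120 N. Pads are 22 mm wide; open, the fingers measure 114 mm over their backs; the gripper's body (76 mm by 85 mm) begins 54 mm behind the grasp point. The pads swing forward as they close: fully open they stand 13 mm farther back than shut.
Start: joints at [-68.182, 7.208, -2.269, 80.523, 0, 90], TCP at [0.195, -0.487, 0.231] pointing down, gripper open.
Joint ranges: [-155.77, 155.77], [-54.66, 111.73], [-72.52, 77.12], [-102.08, 115.82], [-83.92, 84.16], [-180, 180]. Speed limits (degrees/s): [136.94, 136.94, 172.46, 180, 180, 180].

### API

Orientations are given as a 3x3 rotation matrix whose columns are the frame's x, y, z axes.
In Python, from plant import bot gives the robot as it stands.
- The arm moves only by the tool drive_tool, never from a script. Its argument "increments" is one flat list of numbers, 4 for each row, row after row: the shift along the tool's x, y, z in cm, then the turn about the tool's z in rad. In form: [tx, ty, tz, turn, tx, ty, tz, turn, ...]. A call has 1 to 10 rows; each row shifts and turns the commanded pose from where the row before left it, along the tool's axes as they then stand; what a row does not reach is not made up. A row lasts 1/10 s, in which the tool goes at most 50 mm and 8.59 degrees, less where a joint would pass 70% of its speed; a pose out of reach is approached as far as the arm can. A call is refused whole if a number of a shift passes 5 or a number of a turn 0.15, either way. A call with a gripper value outside its range is refused whole. "claw" is the closure, from 0 (fully open) to 1 (shut), set as the call begins (left out, the last holds). The fingers move at their own pace and stop on an object; the grip force is fixed at half the most. Time passes only in rows, so rows that do not move let the fingers close. It gives the time, the measured TCP pose, the force, the opening and the grip force at its end, in the units of the state.
- bot.get_obs(): the state, without advancing time (a new reading comes with each control period).
- bot.get_image(name): name is "scene" or "top" or "wrist"; returns (picture, depth): 384x512x3 uint8, blue, green, red; 384x512 float32, m along the optical axis (not along the pixel's ray), 0 where there is no reading.
- bot.camera_info(name): a dict with "fovy" (degrees; the focal length in pixels is half the picture's height over the tangent of half this angle, whatever the lens; pixels are square), "cx", "cy" (the principal point, pixels), "position" and "orientation" of the camera in the world; the wrist camera has in their place "T_tool_cam" (4x4, takes a point from camera to tool coordinates, whose origin is the TCP and whose axes are the flange's). Camera axes: x right, y up, looking along -z (the intrinsics and any distortion apply to the point x, -y, -z); pixel columns grow to the right and rows downward; lengths in m; the calibration is good to about 2 mm. The wrist camera is an equidistant fisheye: a pixel r from the principal point sees the ray r / f radians off the axis. A picture is of the moment at which its call begins: read the wrist's pose just before it. camera_info takes no time and is no camera call.
- bot.job_done(): hands the job in; it is judged then, once.
Trained networks look in the newest picture that a camera, given by its name, has taken for a name from the list of things; names that differ only in an ending like _2 or _b are one class to them, and where a whole thing is asked for, a point or a joint stands for the part that bears it (a point fixed in the world has none). Each returns a list of dicts, best first, with "conf" (0 to 1); they miss things now and then, are a little off and sometimes report something else, mostly with a low value. They report only what shows in the picture. A call takes as long as a camera call.
- bot.outline_of(camera, name): "mask" (384x512 bool, what is visible of it) and "pixel" ([row, column] in pixels, amid what is visible of it).
- bot.mark_of(camera, name): "pixel" ([row, column] in pixels: a listed point, or the origin of a listed thing).
The state is a dict: "t": time; "q": joint angles; "qvel": joint speeds; "tau": joint torques, N m; "eef_pos": TCP position; "tool_rot": TCP orientation; "ft_force": force on the tool from outside, world axes, zero at the start; "moment": the same for the moment, N m; "grip_width": finger opening in m; "gripper_force": force on a finger pad.
Only numpy, scipy, OpenCV 4.12 (cv2) and the standard library are available. Lean on these libraries where they do the work, as an engineer would, in place of code of your own. Each camera call takes 0.05 s, during which the arm holds its last target. There are 200 camera calls.

### The job

Two hand pumps are bolted to the calibration bench. Take the upright handle of the crank on the pump that carries the round dial gauge and wind it clockwise, seen from above, for more than a full turn until it comes to its stop with the plunger fully home; then let go. Do not turn the crank of the other pump.

Things in the scene. Friction and masses are not known exactly. Their poses are not given: they have to be found in the camera images.
- crank (a joint): crank of the pump with the dial gauge, rad: 0 = plunger fully out, grows as wound clockwise seen from above; rigid stop at 8.6 = plunger home. Starts at 0 to 2.2. Stays where left; about 3 N at the handle turns it. Each rad draws the plunger (steel rod with brass 40 mm collar, sticking out beside the gearbox) in by 4 mm; when home the collar is almost against the black gearbox.
- crank_knob (a point): centre, half-way up, of that crank's upright white handle: cylinder 24 mm across, 50 mm tall, spinning freely on its spindle, so it can be held without turning the hand. It stands on the free end of the crank arm (flat bar 20 mm wide, its top 27 mm below this point) and circles the axis at 55 mm radius, 119 mm above the bench. All else within the circle is over 24 mm below this point.
- crank_axis (a point): fixed point on that crank's vertical axis, 119 mm above the bench, with the pump's axes: base plate 160 mm wide, 12 thick, runs along y from -90 to +225 mm; black gearbox under the crank 90 x 90 mm, 75 tall; plunger out on the -y side; dial gauge 80 mm across on a post at y = +190 mm, its top 177 mm above the bench. The pump is fixed; its place and yaw differ each time.
- spare_crank_knob (a point): centre, half-way up, of the upright handle of the other pump's crank. That pump has the same size and shape, but a short steel plug where the first has its gauge. This handle must stay where it is (within 11 mm, 0.2 rad of turn).

How it is judged:
By the outcome, as a careful person would: the job done as asked, in the order asked, and still so for the second after the job is handed in, with the robot touching nothing.
It also fails if it takes over 54 s, if anything falls off the work surface, if the arm or the gripper's body presses on something with over 40 N, if the wrist force passes 120 N, or if a joint passes its speed limit or range.

## Working session

There is one attempt and no reset: what is moved stays moved. The work goes in short steps, Python scripts to look and compute and a tool call to move; the robot and the scene stay as the last step left them, time stands still between calls to the robot, and variables do not carry over. Pictures are saved under pics/ and viewed, at most 10 in all, crops included, and the job is handed in when it is done.

Besides the shell and the picture viewer there is one more tool, called by a JSON object that holds its "name" and its "arguments", one argument or row to a line. drive_tool: Moves the arm, as the interface text tells. Its arguments: {"type":"object","properties":{"increments":{"type":"array"},"claw":{"type":"number"}},"required":["increments"]}

```bash
mkdir -p pics; cat > h.py <<'E'
import numpy as np, cv2
from plant import bot
def ray2world(cam,row,col,depth=None,z=None):
    i=bot.camera_info(cam); f=192/np.tan(np.radians(i['fovy'])/2)
    d=np.array([(col-i['cx'])/f,-(row-i['cy'])/f,-1.]); R=np.array(i['orientation']); p=np.array(i['position'])
    w=R@d
    s=depth if z is None else (z-p[2])/w[2]
    return p+s*w
E
python3 - <<'E'
from h import *
s=bot.get_obs(); print(s['t'],s['eef_pos'],s['tool_rot'],bot.tcp_to_grasp)
ims=[]
for c in('scene','top'):
    im,d=bot.get_image(c); ims.append(im); np.save(c+'.npy',d)
    i=bot.camera_info(c); print(c,i)
    for n in('crank_knob','spare_crank_knob','crank_axis'):
        for m in bot.mark_of(c,n)[:3]:
            r,k=m['pixel']; dd=d[int(r),int(k)]
            print(n,m['conf'],(r,k),ray2world(c,r,k,dd),ray2world(c,r,k,z=.119))
    cv2.imwrite(f'pics/{c}.png',im)
E
```

```text
0.0 [ 0.19495307 -0.48698637  0.23051372] [[ 9.28367073e-01  3.71664096e-01 -6.13413628e-04]
 [ 3.71664603e-01 -9.28365816e-01  1.52805190e-03]
 [-1.55021645e-06 -1.64657720e-03 -9.99998644e-01]] 0.0187
scene {'fovy': 48.772197333533924, 'cx': 255.59988467137273, 'cy': 188.55347675971927, 'position': array([0.92008814, 0.27598538, 0.69493365]), 'orientation': array([[-0.67548159, -0.57090274,  0.46668477],
       [ 0.73716093, -0.50751316,  0.44612123],
       [-0.01784317,  0.64536846,  0.76366299]])}
crank_knob 0.83 (144.1, 171.2) [ 0.59932557 -0.25285394  0.12838512] [ 0.59401201 -0.26161439  0.119     ]
spare_crank_knob 0.58 (265.5, 389.3) [0.5507071  0.19827985 0.12660088] [0.545767   0.19724062 0.119     ]
crank_axis 0.97 (127.0, 190.4) [ 0.45803208 -0.38066047  0.00328318] [ 0.53533653 -0.2708001   0.119     ]
top {'fovy': 48.93009808120374, 'cx': 258.1321209350679, 'cy': 188.97311876896285, 'position': array([ 0.52307209, -0.05756536,  1.01758885]), 'orientation': array([[ 0.01923592,  0.99920241, -0.03499309],
       [-0.99967356,  0.01863278, -0.01748134],
       [-0.01681538,  0.03531794,  0.99923465]])}
crank_knob 0.65 (173.9, 363.6) [ 0.5886846  -0.25894671  0.14656133] [ 0.59076073 -0.26531888  0.119     ]
spare_crank_knob 0.63 (196.6, 144.1) [0.53337489 0.19463989 0.14379015] [0.53366719 0.2017951  0.119     ]
crank_axis 0.75 (201.2, 364.0) [ 0.53317603 -0.27498867  0.08369449] [ 0.53279406 -0.26676906  0.119     ]
```

View pics/scene.png

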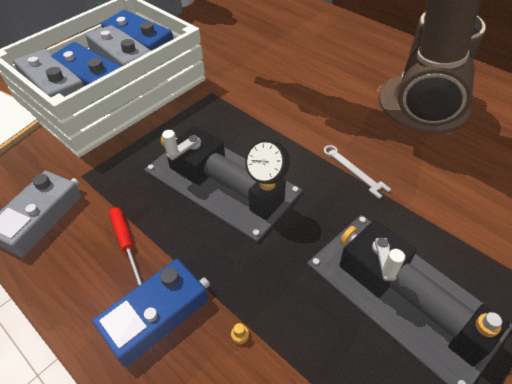

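View pics/top.png

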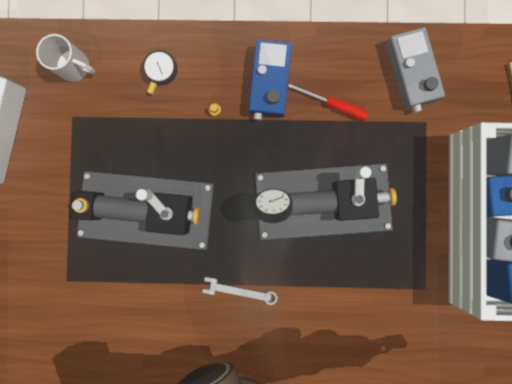

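The scene shows the gauge pump at the left, with its dial at (265,160) and white handle at (170,143). In the top view its handle is at (173,365), its axis near (200,359), its collar at (393,197) and its dial at (273,203). The spare pump is the other one. The network marks agree with the pictures, and the radius comes out near 57 mm against the stated 55.

{"name": "drive_tool", "arguments": {
  "increments": [0,0,0,0.127,0,0,0,0.127,0,0,0,0.127,0,-4,0,0,0,-4,0,0,0,-4,0,0,0,-4,0,0,0,-4,0,0,2,-2.4,0,0,4,0,0,0],
  "claw": 0
}}

```text
t: 1.4
eef_pos: [0.2539, -0.2609, 0.2325]
tool_rot: [[1.0, -0.001, 0.001], [-0.001, -1.0, -0.002], [0.001, 0.002, -1.0]]
ft_force: [-0.8, -1.8, 0.9]
grip_width: 0.0854
gripper_force: 0.0
```

{"name": "drive_tool", "arguments": {
  "increments": [4,0,0,0,4,0,0,0,4,0,0,0,4,0,0,0,4,0,0,0,4,0,0,0,4,0,0,0,3,0,0,0,0,0,0,0,0,0,0,0]
}}

```text
t: 2.4
eef_pos: [0.5652, -0.2632, 0.2305]
tool_rot: [[1.0, 0.001, -0.002], [0.001, -1.0, 0.001], [-0.002, -0.001, -1.0]]
ft_force: [0.4, 0.1, 0.4]
grip_width: 0.0853
gripper_force: 0.0
```

```bash
cat >> h.py <<'E'
def wray(row,col,s,z):
    i=bot.camera_info('wrist'); f=192/np.tan(np.radians(i['fovy'])/2)
    u=np.array([col-i['cx'],row-i['cy']]); r=np.hypot(*u); th=r/f
    d=np.array([np.sin(th)*u[0]/r,-np.sin(th)*u[1]/r,-np.cos(th)])
    T=np.array(i['T_tool_cam']); R=np.array(s['tool_rot'])
    p=np.array(s['eef_pos'])+R@T[:3,3]; w=R@T[:3,:3]@d
    return p+(z-p[2])/w[2]*w
E
python3 - <<'E'
from h import *
s=bot.get_obs(); print(s['t'],s['eef_pos'],s['tool_rot'].round(3).tolist(),s['q'].round(1))
im,d=bot.get_image('wrist'); cv2.imwrite('pics/w1.png',im)
for n,z in(('crank_knob',.119),('crank_axis',.119)):
    for m in bot.mark_of('wrist',n)[:2]: print(n,m['conf'],m['pixel'],wray(*m['pixel'],s,z))
for m in bot.outline_of('wrist','crank_knob')[:2]:
    print('out',m['conf'],m['pixel'],m['mask'].sum(),wray(*m['pixel'],s,.144))
# top-camera depth: knob top and yaw of the pump from the gearbox/base
D=np.load('top.npy'); P=[]
i=bot.camera_info('top')
for r in range(150,250):
    for c in range(245,410):
        if D[r,c]>0: P.append(ray2world('top',r,c,D[r,c]))
P=np.array(P)
k=P[(P[:,2]>.135)&(P[:,2]<.155)&(P[:,1]<-.2)]; print('knobtop',len(k),k.min(0),k.max(0),np.median(k,0))
g=P[(P[:,2]>.079-.008)&(P[:,2]<.079+.009)&(P[:,1]<-.17)]; print('gearbox',len(g),cv2.minAreaRect((g[:,:2]*1000).astype(np.float32)))
b=P[(P[:,2]>.007)&(P[:,2]<.017)]; print('base',len(b),cv2.minAreaRect((b[:,:2]*1000).astype(np.float32)))
E
```

```text
2.4 [ 0.56522902 -0.2632147   0.23048089] [[1.0, 0.001, -0.002], [0.001, -1.0, 0.001], [-0.002, -0.001, -1.0]] [-25.   18.3  11.5  83.3  -0.  155. ]
crank_knob 0.9 [154.6, 254.3] [ 0.59431674 -0.26066334  0.119     ]
crank_axis 0.64 [213.3, 257.3] [ 0.53996571 -0.26333886  0.119     ]
out 0.92 [170.9, 255.1] 1683 [ 0.58576034 -0.26156367  0.144     ]Traceback (most recent call last):
  File "<stdin>", line 13, in <module>
  File "h.py", line 4, in ray2world
    i=bot.camera_info(cam); f=192/np.tan(np.radians(i['fovy'])/2)
ValueError: time passes only in moves, steps and waits
```

View pics/w1.png

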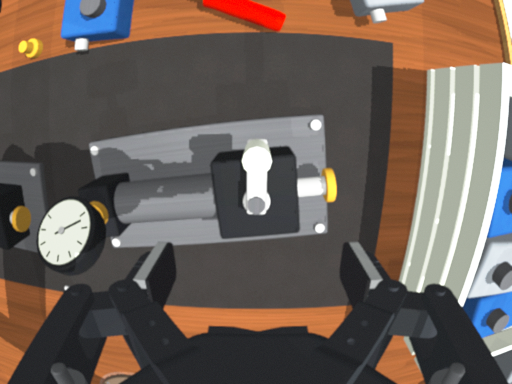

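The wrist view shows the handle top at (158,257), the hub at (204,257), the gearbox around both, the collar at (330,185) and the dial at the left. I'll refine the axis from depth.

```bash
python3 - <<'E'
from h import *
def cloud(cam,D):
    i=bot.camera_info(cam); f=192/np.tan(np.radians(i['fovy'])/2)
    r,c=np.mgrid[:384,:512]
    d=np.stack([(c-i['cx'])/f,-(r-i['cy'])/f,-np.ones_like(f*c)],-1)*D[...,None]
    P=d@np.array(i['orientation']).T+np.array(i['position'])
    return P[(D>0)]
for cam in('top','scene'):
    P=cloud(cam,np.load(cam+'.npy'))
    P=P[(P[:,0]>.42)&(P[:,0]<.66)&(P[:,1]<-.02)&(P[:,1]>-.40)]
    def box(n,lo,hi,ymin=-.4,ymax=0):
        g=P[(P[:,2]>lo)&(P[:,2]<hi)&(P[:,1]<ymax)&(P[:,1]>ymin)]
        if len(g)>5: print(cam,n,len(g),g.mean(0).round(4),np.round(cv2.minAreaRect((g[:,:2]*1000).astype(np.float32)),1) if 0 else cv2.minAreaRect((g[:,:2]*1000).astype(np.float32)))
    box('knobtop',.139,.15,ymax=-.2); box('arm',.088,.096,ymax=-.2); box('hub',.096,.11,ymax=-.2); box('gear',.066,.08,-.33,-.2); box('gear75-87',.08,.088,-.33,-.2);box('base',.006,.016)
    h=np.histogram(P[:,2],np.arange(0,.19,.005)); print(h[0])
E
```

```text
top knobtop 103 [ 0.5937 -0.2626  0.1443] ((593.8711547851562, -262.7277526855469), (21.871723175048828, 21.510765075683594), 39.35808181762695)
top arm 228 [ 0.5598 -0.2618  0.0925] ((566.1414184570312, -263.04083251953125), (20.20047378540039, 74.77778625488281), 89.21712493896484)
top hub 31 [ 0.5568 -0.2602  0.0991] ((565.8773803710938, -261.43426513671875), (70.03776550292969, 16.82403564453125), 3.059340000152588)
top gear 1477 [ 0.5358 -0.257   0.0752] ((538.4564819335938, -253.63023376464844), (89.99766540527344, 109.59520721435547), 5.344187259674072)
top gear75-87 43 [ 0.5404 -0.258   0.0827] ((541.6817016601562, -253.75991821289062), (75.83004760742188, 79.89251708984375), 44.386756896972656)
top base 4709 [ 0.5306 -0.1914  0.0125] ((539.926513671875, -209.27476501464844), (375.4053955078125, 239.10104370117188), 89.9235610961914)
[5388  663 3910  598   11    5    7    9   11   44  118  198  220  390
  738  925   37   29  181   46    6    3    8    5   16   48   58   75
  157  137  117  136  152  160  117   29    0]
scene knobtop 107 [ 0.5958 -0.2622  0.1447] ((594.5300292
[... 289 characters left out ...]
262.2126770019531), (75.06611633300781, 19.543781280517578), 1.2315151691436768)
scene gear 1110 [ 0.5379 -0.2469  0.0757] ((538.7508544921875, -254.17254638671875), (91.92761993408203, 108.79582214355469), 4.717390537261963)
scene gear75-87 63 [ 0.5515 -0.2539  0.0839] ((552.8679809570312, -246.2378692626953), (31.98444938659668, 104.8338394165039), 87.1792984008789)
scene base 3753 [ 0.5677 -0.1625  0.0134] ((542.3988037109375, -215.27792358398438), (369.6689453125, 234.8206024169922), 87.76725006103516)
[5147  560 2971  861  118  112  110  135  159  190  216  252  270  403
  606 1064  170   79  193   76   18   22   26   26   58  105  149  180
  203  234  176  178  170  151  129   36    0]
```

{"name": "drive_tool", "arguments": {
  "increments": [2.9,-0.07,0,0,0,0,3,0,0,0,3,0,0,0,3,0,0,0,2.5,0,0,0,1.2,0,0,0,0,0,0,0,0,0]
}}

```text
t: 3.4
eef_pos: [0.5943, -0.2631, 0.1057]
tool_rot: [[1.0, -0.001, 0.001], [-0.001, -1.0, -0.001], [0.001, 0.001, -1.0]]
ft_force: [-0.5, -0.0, 1.0]
grip_width: 0.0854
gripper_force: 0.0
```

{"name": "drive_tool", "arguments": {
  "increments": [0,0,0.2,0,0,0,0,0,0,0,0,0,0,0,0,0,0,0,0,0,0,0,0,0],
  "claw": 1
}}

```text
t: 4.0
eef_pos: [0.5944, -0.2628, 0.1028]
tool_rot: [[1.0, -0.0, 0.001], [-0.0, -1.0, -0.0], [0.001, 0.0, -1.0]]
ft_force: [-1.0, -0.1, 3.5]
grip_width: 0.0228
gripper_force: 58.6
```

{"name": "drive_tool", "arguments": {
  "increments": [-0.07,0.86,0,0,-0.2,0.84,0,0,-0.33,0.8,0,0,-0.45,0.74,0,0,-0.56,0.66,0,0,0,0,0,0]
}}

```text
t: 4.6
eef_pos: [0.5767, -0.3022, 0.1028]
tool_rot: [[1.0, -0.001, -0.001], [-0.001, -1.0, 0.001], [-0.001, -0.001, -1.0]]
ft_force: [-5.6, 2.4, 7.5]
grip_width: 0.0227
gripper_force: 58.8
```

{"name": "drive_tool", "arguments": {
  "increments": [-0.66,0.56,0,0,-0.74,0.45,0,0,-0.8,0.33,0,0,-0.84,0.2,0,0,-0.86,0.07,0,0,0,0,0,0]
}}

```text
t: 5.2
eef_pos: [0.5384, -0.3168, 0.1028]
tool_rot: [[1.0, 0.0, 0.001], [0.0, -1.0, 0.003], [0.001, -0.003, -1.0]]
ft_force: [-1.6, 7.6, 6.9]
grip_width: 0.0225
gripper_force: 58.9
```

{"name": "drive_tool", "arguments": {
  "increments": [-0.86,-0.08,0,0,-0.84,-0.21,0,0,-0.8,-0.34,0,0,-0.74,-0.46,0,0,-0.66,-0.57,0,0,-0.56,-0.67,0,0,-0.45,-0.74,0,0,-0.33,-0.8,0,0,-0.2,-0.84,0,0,-0.07,-0.86,0,0]
}}

```text
t: 6.2
eef_pos: [0.4842, -0.2623, 0.1028]
tool_rot: [[1.0, -0.001, 0.001], [-0.001, -1.0, -0.002], [0.001, 0.002, -1.0]]
ft_force: [4.6, -3.3, 3.2]
grip_width: 0.0228
gripper_force: 58.8
```

Quarter 3 (180→270°).

{"name": "drive_tool", "arguments": {
  "increments": [0.07,-0.86,0,0,0.2,-0.84,0,0,0.33,-0.8,0,0,0.45,-0.74,0,0,0.56,-0.66,0,0,0.66,-0.56,0,0,0.74,-0.45,0,0,0.8,-0.33,0,0,0.84,-0.2,0,0,0.86,-0.07,0,0]
}}

```text
t: 7.2
eef_pos: [0.5381, -0.2065, 0.1027]
tool_rot: [[1.0, -0.0, -0.002], [-0.0, -1.0, -0.001], [-0.002, 0.001, -1.0]]
ft_force: [-3.5, -2.6, 9.8]
grip_width: 0.0225
gripper_force: 59.2
```

{"name": "drive_tool", "arguments": {
  "increments": [0.86,0.07,0,0,0.84,0.2,0,0,0.8,0.33,0,0,0.74,0.45,0,0,0.66,0.56,0,0]
}}

```text
t: 7.7
eef_pos: [0.5773, -0.2217, 0.1027]
tool_rot: [[1.0, 0.001, -0.002], [0.001, -1.0, 0.002], [-0.002, -0.002, -1.0]]
ft_force: [-2.1, 1.0, 10.4]
grip_width: 0.0224
gripper_force: 59.4
```

{"name": "drive_tool", "arguments": {
  "increments": [0.56,0.66,0,0,0.45,0.74,0,0,0.33,0.8,0,0,0.2,0.84,0,0,0.07,0.86,0,0]
}}

```text
t: 8.2
eef_pos: [0.5944, -0.2606, 0.1028]
tool_rot: [[1.0, 0.001, 0.0], [0.001, -1.0, 0.002], [0.0, -0.002, -1.0]]
ft_force: [0.5, 2.9, 8.1]
grip_width: 0.0229
gripper_force: 59.3
```

```bash
python3 - <<'E'
from h import *
a=cv2.imread('pics/top.png')
im,d=bot.get_image('top'); cv2.imwrite('pics/t2.png',cv2.resize(np.hstack([a[150:250,330:430],im[150:250,330:430]]),None,fx=4,fy=4,interpolation=cv2.INTER_CUBIC))
E
```

```text
(no output)
```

View pics/t2.png

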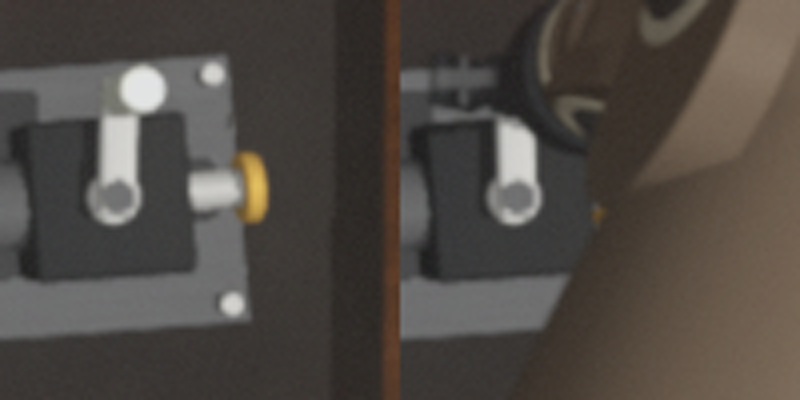

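The left crop is the start, with the collar well out at (255,185). On the right, after one full turn, the collar edge is at (598,213), almost against the gearbox, so the stop is close. I'll use small steps from here.

{"name": "drive_tool", "arguments": {
  "increments": [-0.02,0.43,0,0,-0.05,0.43,0,0,-0.08,0.42,0,0]
}}

```text
t: 8.55
eef_pos: [0.593, -0.2735, 0.1028]
tool_rot: [[1.0, 0.001, 0.001], [0.001, -1.0, 0.002], [0.001, -0.002, -1.0]]
ft_force: [3.0, 1.8, 6.1]
grip_width: 0.0227
gripper_force: 59.3
```

{"name": "drive_tool", "arguments": {
  "increments": [-0.12,0.42,0,0,-0.15,0.4,0,0,0,0,0,0]
}}

```text
t: 8.85
eef_pos: [0.5902, -0.2825, 0.1028]
tool_rot: [[1.0, 0.0, 0.001], [0.0, -1.0, 0.001], [0.001, -0.001, -1.0]]
ft_force: [3.1, -0.7, 5.9]
grip_width: 0.0227
gripper_force: 59.3
```

{"name": "drive_tool", "arguments": {
  "increments": [-0.18,0.39,0,0,-0.21,0.38,0,0,0,0,0,0]
}}

```text
t: 9.15
eef_pos: [0.5863, -0.2902, 0.1028]
tool_rot: [[1.0, 0.0, 0.001], [0.0, -1.0, 0.0], [0.001, -0.0, -1.0]]
ft_force: [1.9, -0.2, 6.6]
grip_width: 0.0227
gripper_force: 59.3
```

{"name": "drive_tool", "arguments": {
  "increments": [-0.24,0.36,0,0,-0.27,0.34,0,0,0,0,0,0]
}}

```text
t: 9.45
eef_pos: [0.5811, -0.2973, 0.1028]
tool_rot: [[1.0, -0.0, 0.001], [-0.0, -1.0, 0.0], [0.001, -0.0, -1.0]]
ft_force: [1.6, -0.8, 6.6]
grip_width: 0.0225
gripper_force: 59.3
```

{"name": "drive_tool", "arguments": {
  "increments": [-0.29,0.32,0,0,-0.32,0.29,0,0,0,0,0,0]
}}

```text
t: 9.75
eef_pos: [0.575, -0.3035, 0.1028]
tool_rot: [[1.0, -0.0, 0.0], [-0.0, -1.0, 0.0], [0.0, -0.0, -1.0]]
ft_force: [1.7, -2.1, 6.2]
grip_width: 0.0226
gripper_force: 59.3
```

{"name": "drive_tool", "arguments": {
  "increments": [-0.34,0.27,0,0,-0.36,0.24,0,0,0,0,0,0]
}}

```text
t: 10.05
eef_pos: [0.5678, -0.3087, 0.1028]
tool_rot: [[1.0, -0.0, 0.0], [-0.0, -1.0, -0.0], [0.0, 0.0, -1.0]]
ft_force: [0.9, -2.6, 6.8]
grip_width: 0.0224
gripper_force: 59.3
```

{"name": "drive_tool", "arguments": {
  "increments": [-0.38,0.21,0,0,-0.39,0.18,0,0,0,0,0,0]
}}

```text
t: 10.35
eef_pos: [0.56, -0.3126, 0.1028]
tool_rot: [[1.0, -0.0, -0.0], [-0.0, -1.0, -0.0], [-0.0, 0.0, -1.0]]
ft_force: [1.4, -1.7, 7.3]
grip_width: 0.0226
gripper_force: 59.3
```

{"name": "drive_tool", "arguments": {
  "increments": [-0.4,0.15,0,0,-0.42,0.12,0,0,0,0,0,0]
}}

```text
t: 10.65
eef_pos: [0.5516, -0.3152, 0.1027]
tool_rot: [[1.0, -0.0, -0.0], [-0.0, -1.0, -0.0], [-0.0, 0.0, -1.0]]
ft_force: [1.3, -1.2, 7.3]
grip_width: 0.0227
gripper_force: 59.3
```

{"name": "drive_tool", "arguments": {
  "increments": [-0.42,0.09,0,0,-0.43,0.05,0,0,0,0,0,0]
}}

```text
t: 10.95
eef_pos: [0.5431, -0.3165, 0.1028]
tool_rot: [[1.0, -0.0, -0.0], [-0.0, -1.0, 0.0], [-0.0, -0.0, -1.0]]
ft_force: [0.4, -0.7, 7.7]
grip_width: 0.0223
gripper_force: 59.3
```

{"name": "drive_tool", "arguments": {
  "increments": [-0.43,0.02,0,0,-0.43,-0.02,0,0,0,0,0,0]
}}

```text
t: 11.25
eef_pos: [0.5345, -0.3164, 0.1028]
tool_rot: [[1.0, -0.0, -0.0], [-0.0, -1.0, 0.0], [-0.0, -0.0, -1.0]]
ft_force: [0.7, -1.7, 7.2]
grip_width: 0.0227
gripper_force: 59.3
```

{"name": "drive_tool", "arguments": {
  "increments": [-0.43,-0.05,0,0,-0.42,-0.08,0,0,0,0,0,0]
}}

```text
t: 11.55
eef_pos: [0.5259, -0.3149, 0.1028]
tool_rot: [[1.0, 0.0, -0.0], [0.0, -1.0, 0.0], [-0.0, -0.0, -1.0]]
ft_force: [0.9, 0.1, 7.4]
grip_width: 0.023
gripper_force: 59.3
```

{"name": "drive_tool", "arguments": {
  "increments": [-0.42,-0.12,0,0,-0.4,-0.15,0,0,0,0,0,0]
}}

```text
t: 11.85
eef_pos: [0.5177, -0.3122, 0.1028]
tool_rot: [[1.0, 0.0, -0.001], [0.0, -1.0, 0.0], [-0.001, -0.0, -1.0]]
ft_force: [1.1, -0.3, 7.0]
grip_width: 0.0228
gripper_force: 59.3
```

{"name": "drive_tool", "arguments": {
  "increments": [-0.39,-0.18,0,0,-0.38,-0.21,0,0,0,0,0,0]
}}

```text
t: 12.15
eef_pos: [0.5101, -0.3082, 0.1028]
tool_rot: [[1.0, 0.0, -0.0], [0.0, -1.0, 0.001], [-0.0, -0.001, -1.0]]
ft_force: [0.2, 0.1, 8.4]
grip_width: 0.0226
gripper_force: 59.3
```

```bash
python3 - <<'E'
from h import *
out=[]
im,d=bot.get_image('scene'); out.append(cv2.resize(im[90:210,120:280],(640,480),interpolation=cv2.INTER_CUBIC))
cv2.imwrite('pics/s3.png',out[0])
im,d=bot.get_image('wrist'); cv2.imwrite('pics/w3.png',im)
E
```

```text
(no output)
```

View pics/s3.png

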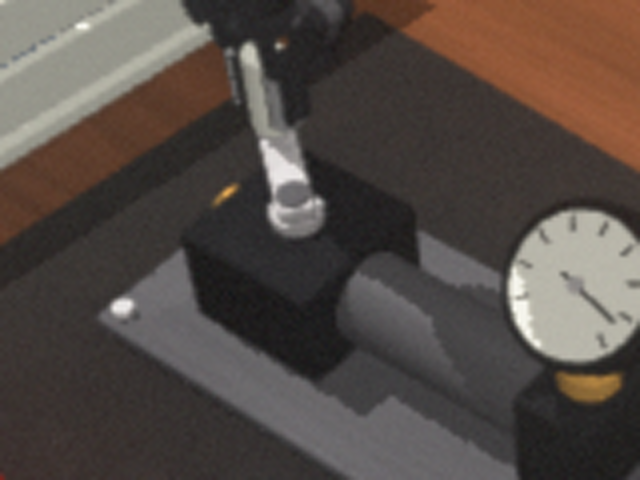

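View pics/w3.png

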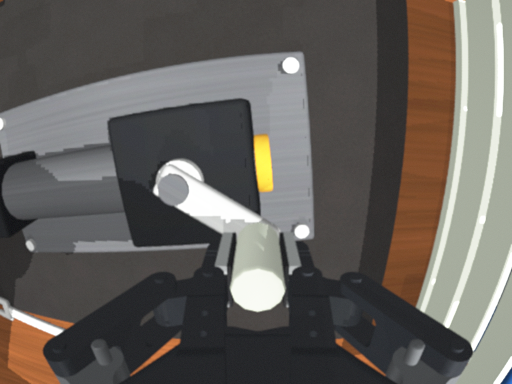

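The crank follows the hand: in the wrist view the arm runs from the hub at (173,188) to the gripped handle at (258,265). The collar at (263,162) is almost against the gearbox. I'll go on until the force rises.

{"name": "drive_tool", "arguments": {
  "increments": [-0.36,-0.24,0,0,0,0,0,0]
}}

```text
t: 12.45
eef_pos: [0.5066, -0.3058, 0.1028]
tool_rot: [[1.0, 0.0, -0.0], [0.0, -1.0, 0.001], [-0.0, -0.001, -1.0]]
ft_force: [0.7, -0.1, 7.3]
grip_width: 0.0226
gripper_force: 59.3
```

{"name": "drive_tool", "arguments": {
  "increments": [-0.34,-0.27,0,0,0,0,0,0]
}}

```text
t: 12.65
eef_pos: [0.5057, -0.3051, 0.1029]
tool_rot: [[1.0, -0.0, 0.004], [-0.0, -1.0, -0.003], [0.004, 0.003, -1.0]]
ft_force: [9.1, -7.7, 0.7]
grip_width: 0.0222
gripper_force: 59.6
```

{"name": "drive_tool", "arguments": {
  "increments": [-0.16,-0.16,0,0,0,0,0,0]
}}

```text
t: 12.85
eef_pos: [0.5056, -0.305, 0.103]
tool_rot: [[1.0, -0.0, 0.007], [-0.0, -1.0, -0.006], [0.007, 0.006, -1.0]]
ft_force: [15.0, -11.8, -4.2]
grip_width: 0.0228
gripper_force: 59.3
```

Firm stop: 19 N with no more motion. I'll ease the load, release and rise.

{"name": "drive_tool", "arguments": {
  "increments": [0.3,0.26,0,0,0,0,0,0]
}}

```text
t: 13.05
eef_pos: [0.5058, -0.3052, 0.1028]
tool_rot: [[1.0, -0.0, 0.001], [-0.0, -1.0, -0.001], [0.001, 0.001, -1.0]]
ft_force: [4.0, -3.4, 5.1]
grip_width: 0.0222
gripper_force: 60.4
```

{"name": "drive_tool", "arguments": {
  "increments": [0,0,0,0,0,0,0,0,0,0,0,0,0,0,0,0,0,0,0,0,0,0,-1,0,0,0,-3,0,0,0,-4,0,0,0,-4,0,0,0,0,0],
  "claw": 0
}}

```text
t: 14.05
eef_pos: [0.5068, -0.3062, 0.2294]
tool_rot: [[1.0, -0.0, 0.009], [-0.0, -1.0, -0.005], [0.009, 0.005, -1.0]]
ft_force: [-0.1, -0.9, 1.4]
grip_width: 0.0856
gripper_force: 0.0
```

```bash
python3 - <<'E'
from h import *
s=bot.get_obs()
im,d=bot.get_image('wrist'); cv2.imwrite('pics/w4.png',im)
for m in bot.mark_of('wrist','crank_knob')[:2]: print(m['conf'],wray(*m['pixel'],s,.119))
bot.get_image('top')
for m in bot.mark_of('top','spare_crank_knob')[:2]: print(m['conf'],m['pixel'])
E
```

```text
0.98 [ 0.50642804 -0.30517529  0.119     ]
0.59 [ 0.53883282 -0.26590076  0.119     ]
0.91 [195.7, 145.7]
```

View pics/w4.png

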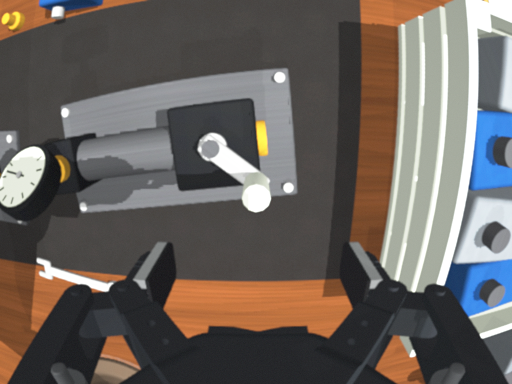

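The handle rests at (257,195), the collar at (262,138) is almost against the gearbox, and the gripper is clear. The spare crank has not moved.

```bash
python3 -c "
from plant import bot; print(bot.job_done())"
```

```text
the job is handed in; nothing more can be done
None
```

I wound the dial-gauge pump's crank clockwise about 1.36 turns to its rigid stop, with the plunger collar almost against the gearbox, then let go; the spare pump's crank did not move, and the job is handed in at about 14 s of the 54 s allowed.

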